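# Tip the spent vial into the lever-lid waste box

### The job

Get rid of the spent vial that waits on the chute of the waste box: with the fingertips press the box's lever pad down until the lid stands fully open and the vial has rolled in by itself, then let the lever come up slowly under the fingers so that the lid goes fully shut without slamming. Do not touch the vial or the lid, grasp nothing, and leave the things standing around where they are.

Things in the scene. Friction and masses are not known exactly. Their poses are not given: they have to be found in the camera images.
- waste_box: White plastic waste box, 124 x 124 mm, 115 mm high with lid, clamped rigidly to a steel stand at some height: its underside (origin at its centre, z up) is 6 to 46 mm above the worktop. Front -x, left +y. Steel chute 68 mm wide juts from mid front to x = -122 mm, sloping at 25 degrees from z = 105 mm down to 77 mm at the slot; side walls 16 mm more. Walls 4 mm, inner floor at z = 8 mm.
- lever_pad (a point): Centre of the top of the lever's ribbed black rubber pad, 26 (x) x 34 (y) mm, in front and left of the box: 115 mm left of its middle, 100 mm before the pivot (axis along box y at x -30, z 70 mm). At rest 98 mm above the box's underside, tilted 0.25 rad, front edge up; pressed home at 49 mm, tilted as much the other way. Moves under 5 mm sideways: a vertical press works.
- lever (a joint): Lever angle: 0 at rest (pad up), 0.5 rad at the hard stop (pad down). A rod turns the lid by twice this angle. Sprung: pushes back on the pad with about 3 N at the start to 4 N at the stop, and springs up at once if released, slamming the lid from any height: let the pad rise at 50 mm/s or less until it is back at rest.
- lid: Steel lid, 132 x 128 x 4 mm, hinged along the box's rear (+x) rim 112 mm above the box's underside; origin on the hinge line, x and z as the box's when shut (0 rad); opens to 1.0 rad tilt, front edge then 113 mm higher. Over 0.85 is fully open, under 0.05 shut. A gate 54 mm wide, 29 mm deep hangs from its front edge and holds the vial back. Not to be touched.
- vial: Spent vial, 46 mm long, 12 mm thick (cap 13.6), white and purple with green cap, lying across the chute against the gate. Origin at the middle of its closed end, z along it to the cap (box +y at first). With the lid open it rolls into the box in about a second; inside, its origin is under 66 mm above the box's underside. Not to be touched.
- handpiece: Bystander, loose: steel dental handpiece 120 mm long, 18 mm thick, lying in front of the box, origin under its middle.
- dropper: Bystander, loose: brown dropper bottle, 33 mm wide, 102 mm tall, standing right of the chute, origin under its middle.
- cotton_buds: Bystander, loose: round tub of cotton buds, 77 mm wide, 80 mm tall, standing right of the box, origin under its middle.

How it is judged:
On the way:
1. the lid is held fully open (above 0.85 rad) (angle between lid's own z axis and vertical above 0.85 rad), for 0.3 s.
At the end, for the whole second after the job is handed in: The lid is shut (below 0.05 rad) and the vial lies at rest inside the waste box (its origin within the walls and less than 66 mm above the box's underside) (angle between lid's own z axis and vertical below 0.05 rad and x of vial in the frame of waste_box between -0.062 and 0.062 m and y of vial in the frame of waste_box between -0.062 and 0.062 m and z of vial in the frame of waste_box between 0 and 0.066 m and linear speed of vial below 0.05 m/s); the robot touches nothing.
It fails at once if the lid slams: comes down faster than 1.5 rad/s (lever faster than 0.75 rad/s) in its last 0.4 rad (angle between lid's own z axis and vertical below 0.4 rad and velocity of joint lever below -0.75 rad/s).
It fails at once if the robot touches the vial (contact force between any of the fingers, the arm and vial above 0.2 N).
It fails at once if the robot touches the lid (contact force between any of the fingers, the arm and lid above 0.5 N).
It fails at once if the handpiece, the dropper bottle or the tub of cotton buds is moved by more than 15 mm (distance of any of handpiece, dropper, cotton_buds from where it was at the start of the episode above 0.015 m).
It also fails if it takes over 32 s, if anything falls off the work surface, if the arm or the gripper's body presses on something with over 40 N, if the wrist force passes 120 N, or if a joint passes its speed limit or range.

### The arm

A 7-joint arm with a two-finger parallel gripper is mounted at the origin on a cart in front of the work surface, level with it; the furniture and walls round the work are solid. World frame = base frame: x ahead of the robot, y to its left, z up, the work surface at z = 0. Lengths are in m, angles in rad, forces in N, time in s.
With the tool pointing down it reaches from about 0.4 to 0.85 m from the base axis. Payload 6.9 kg.
Tool frame: the origin (TCP) lies midway between the tips of the shut fingers; the grasp point (between the pads) lies behind it (ctrl.pinch_z is the z of the grasp point in the tool frame, in m); z points along the fingers, y is the line along which they close (so a half turn about z gives the same grasp; the last joint's range is limited). The gripper opens to 85 mm and grips with 20 to 120 N. Pads are 22 mm wide; open, the fingers measure 114 mm over their backs; the gripper's body (76 mm by 85 mm) begins 54 mm behind the grasp point. The pads swing forward as they close: fully open they stand 13 mm farther back than shut.
Start: joints at [1.365, 0.507, -0.238, 1.5, 0.126, 1.149, -0.155], TCP at [0.191, -0.595, 0.231] pointing down, gripper open.
Joint ranges: [-3.08, 3.08], [-0.24, 2.05], [-1.43, 1.35], [0, 2.5], [-1.52, 4.66], [0.17, 1.96], [-2.89, 2.89]. Speed limits (rad/s): [2.39, 2.39, 3.14, 3.14, 3.14, 3.14, 3.14].

### API

Orientations are given as a unit quaternion [w, x, y, z].
In Python, from station import ctrl, get_state, vision, ticket, models gives the robot as it stands. Calls block until the motion is done:
- ctrl.movep(position, orientation): joint-space move of the TCP to a pose.
- ctrl.movel(position, frame=None, max_speed=0.15): straight line of the TCP; frame=None keeps the orientation; max_speed is the mean speed in m/s.
- ctrl.set_joints(angles): joint-space move.
- ctrl.ungrasp() and ctrl.close_gripper(force=None): open the fingers fully, or close them until they stop; force is the grip in N (None keeps the last).
- ctrl.pause(seconds).
- ctrl.ik(position, orientation): joint angles nearest the present ones, or None.
- get_state(): the state.
- vision.grab_frame(name): name is "scene" or "top" or "wrist"; returns (picture, depth): 480x640x3 uint8, blue, green, red; 480x640 float32, m along the optical axis (not along the pixel's ray), 0 where there is no reading.
- vision.camera_info(name): a dict with "mtx" (3x3 intrinsics, pixels), "R" (3x3) and "t" (3): a world point X has camera coordinates R X + t; the wrist camera has in their place "hand_eye" (4x4, takes a point from camera to tool coordinates, whose origin is the TCP and whose axes are the flange's). Camera axes: x right, y down, z forward; pixel columns grow to the right and rows downward; lengths in m; the calibration is good to about 2 mm. A picture is of the moment at which its call begins: read the wrist's pose just before it. camera_info takes no time and is no camera call.
A pose or a line that the arm cannot do raises ctrl.Unreachable and nothing moves.
- ticket.close_job(): hands the job in; it is judged then, once.
Trained networks look in the newest picture that a camera, given by its name, has taken for a name from the list of things; names that differ only in an ending like _2 or _b are one class to them, and where a whole thing is asked for, a point or a joint stands for the part that bears it (a point fixed in the world has none). Each returns a list of dicts, best first, with "p" (0 to 1); they miss things now and then, are a little off and sometimes report something else, mostly with a low value. They report only what shows in the picture. A call takes as long as a camera call.
- models.recognise(camera, target): "point" ([column, row] in pixels, amid what is visible of it).
- models.masks_of(camera, target): "mask" (480x640 bool, what is visible of it) and "point" ([column, row] in pixels, amid what is visible of it).
The state is a dict: "time": time; "qpos": joint angles; "qd": joint speeds; "tau": joint torques, N m; "tcp_pos": TCP position; "eef_rot": TCP orientation; "contact_force": force on the tool from outside, world axes, zero at the start; "wrist_torque": the same for the moment, N m; "width": finger opening in m; "gripper_force": force on a finger pad.
Only numpy, scipy, OpenCV 4.12 (cv2) and the standard library are available. Lean on these libraries where they do the work, as an engineer would, in place of code of your own. Each camera call takes 0.05 s, during which the arm holds its last target. There are 200 camera calls.

## Working session

There is one attempt and no reset: what is moved stays moved. The work goes in short steps, each a Python script; the robot and the scene stay as the last script left them, time stands still between calls to the robot, and variables do not carry over. Pictures are saved under pics/ and viewed, at most 10 in all, crops included, and the job is handed in when it is done.

```bash
mkdir -p pics
cat > h.py <<'E'
import numpy as np, cv2
from station import ctrl, get_state, vision, ticket, models
def cloud(cam, d):
    i=vision.camera_info(cam); K=np.array(i["mtx"]); R=np.array(i["R"]); t=np.array(i["t"])
    v,u=np.mgrid[:480,:640]
    c=np.stack([(u-K[0,2])/K[0,0]*d,(v-K[1,2])/K[1,1]*d,d],-1)
    return (c-t)@R
E
python3 - <<'E'
from h import *
for cam in("scene","top"):
    im,d=vision.grab_frame(cam); P=cloud(cam,d); cv2.imwrite(f"pics/{cam}1.png",im)
    np.savez(f"{cam}1.npz",im=im,d=d)
    for n in("lever_pad","waste_box","lid","vial","handpiece","dropper","cotton_buds"):
        for m in models.masks_of(cam,n)[:2]:
            k=m["mask"]&(d>0); q=P[k]
            print(cam,n,round(m["p"],2),np.round(m["point"]),k.sum(), np.round(np.median(q,0),3) if len(q) else "", np.round(np.percentile(q,[3,97],axis=0),3).tolist() if len(q) else "")
s=get_state();print(s["time"],s["tcp_pos"],s["eef_rot"],ctrl.pinch_z)
E
```

```text
scene lever_pad 0.75 [295. 316.] 815 [ 0.473 -0.224  0.118] [[0.45, -0.273, 0.004], [0.596, -0.165, 0.125]]
scene waste_box 0.98 [299. 259.] 7255 [ 0.518 -0.301  0.137] [[0.438, -0.396, 0.027], [0.61, -0.186, 0.142]]
scene lid 0.83 [294. 244.] 3846 [ 0.536 -0.326  0.139] [[0.474, -0.393, 0.132], [0.605, -0.267, 0.142]]
scene vial 0.66 [324. 269.] 169 [ 0.473 -0.304  0.118] [[0.464, -0.326, 0.111], [0.485, -0.286, 0.122]]
scene handpiece 0.9 [401. 332.] 498 [ 0.313 -0.308  0.014] [[0.287, -0.36, -0.002], [0.338, -0.263, 0.018]]
scene dropper 0.61 [384. 280.] 538 [ 0.377 -0.375  0.051] [[0.364, -0.413, -0.002], [0.394, -0.367, 0.097]]
scene dropper 0.6 [295. 244.] 3885 [ 0.536 -0.325  0.139] [[0.474, -0.393, 0.13], [0.605, -0.267, 0.142]]
scene cotton_buds 0.61 [352. 235.] 1185 [ 0.474 -0.441  0.08 ] [[0.448, -0.483, 0.019], [0.513, -0.416, 0.083]]
top lever_pad 0.9 [216. 255.] 544 [ 0.465 -0.194  0.122] [[0.449, -0.246, 0.109], [0.502, -0.169, 0.127]]
top waste_box 0.85 [293. 218.] 8301 [ 0.524 -0.322  0.14 ] [[0.438, -0.398, 0.098], [0.612, -0.188, 0.143]]
top vial 0.71 [283. 251.] 196 [ 0.474 -0.308  0.119] [[0.465, -0.328, 0.114], [0.484, -0.289, 0.123]]
top handpiece 0.61 [291. 341.] 494 [ 0.314 -0.311  0.015] [[0.289, -0.361, 0.002], [0.338, -0.267, 0.02]]
top dropper 0.82 [332. 304.] 270 [ 0.379 -0.384  0.069] [[0.366, -0.4, 0.055], [0.393, -0.371, 0.099]]
top cotton_buds 0.92 [364. 248.] 1511 [ 0.481 -0.453  0.082] [[0.449, -0.487, 0.039], [0.515, -0.42, 0.085]]
top cotton_buds 0.46 [299. 211.] 5990 [ 0.54  -0.334  0.14 ] [[0.475, -0.398, 0.136], [0.606, -0.271, 0.144]]
0.8 [ 0.19110344 -0.595037    0.23128729] [-1.77384830e-05  9.87949484e-01  1.54776668e-01 -3.73197852e-07] -0.0187
```

View pics/scene1.png

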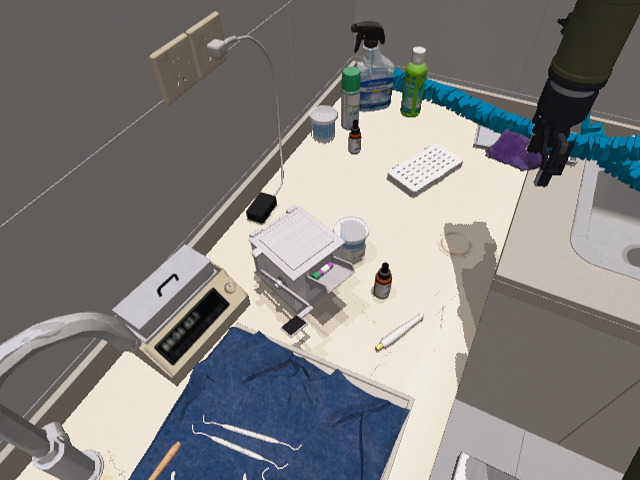

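View pics/top1.png

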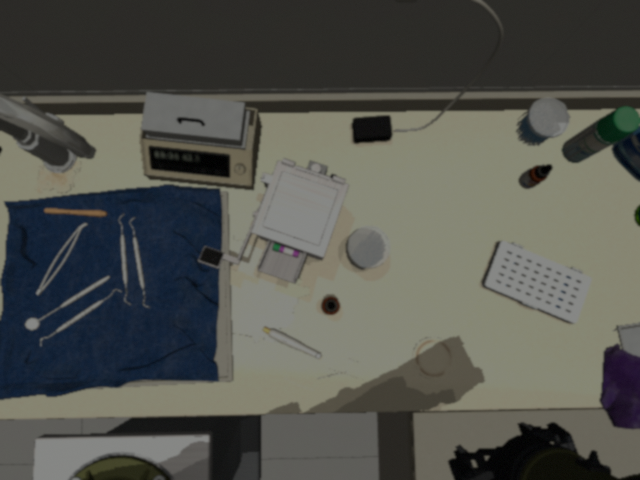

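The scene view shows the box in the middle with its lever pad at about (295,326), the vial at (324,269) on the chute, the handpiece at (401,332) and the dropper at (384,280). In the top view the pad is at about (211,257) and the lid centre at about (299,208). Next I fit the lid for the box pose and check it against the pad's own depth points.

```bash
cat > fit.py <<'E'
from h import *
for cam in("top","scene"):
    f=np.load(f"{cam}1.npz"); im,d=f["im"],f["d"]; P=cloud(cam,d); z=P[...,2]
    k=(d>0)&(z>.13)&(z<.15)&(abs(P[...,0]-.54)<.11)&(abs(P[...,1]+.33)<.09)
    k=cv2.morphologyEx(k.astype(np.uint8),cv2.MORPH_OPEN,np.ones((9,9)))>0
    q=P[k]; r=cv2.minAreaRect((q[:,:2]*1000).astype(np.float32))
    a=r[2]; a=(a+45)%90-45
    print(cam,r,"yaw",a,"ztop",np.median(q[:,2]))
    for yaw in (np.radians(a),):
        c,s=np.cos(yaw),np.sin(yaw); R=np.array([[c,-s],[s,c]])
        print("pad pred",np.array(r[0])/1000+R@np.array([-.130,.115]))
    g=im.max(-1)
    k=(d>0)&(g<70)&(z>.09)&(z<.145)&(np.hypot(P[...,0]-.455,P[...,1]+.18)<.05)
    q=P[k]; print("pad",k.sum(),q.mean(0),q[:,2].min(),q[:,2].max(),cv2.minAreaRect((q[:,:2]*1000).astype(np.float32)))
E
python3 fit.py
python3 - <<'E'
import cv2
a=cv2.imread("pics/top1.png")[140:320,180:400]
b=cv2.imread("pics/scene1.png")[190:370,230:450]
cv2.imwrite("pics/crop.png",cv2.resize(cv2.hconcat([a,b]),(792,324),interpolation=cv2.INTER_CUBIC))
E
```

```text
top ((544.628662109375, -335.760986328125), (129.2849884033203, 138.0270538330078), 70.12979125976562) yaw -19.870208740234375 ztop 0.14048000077280928
pad pred [ 0.46145563 -0.18342174]
pad 329 [ 0.46530915 -0.18420203  0.12307709] 0.1161517751074412 0.12966372480555652 ((464.560302734375, -183.74111938476562), (36.33802795410156, 28.956317901611328), 71.30801391601562)
scene ((545.571533203125, -330.134521484375), (138.20228576660156, 138.49185180664062), 69.63626861572266) yaw -20.363731384277344 ztop 0.1395945193085456
pad pred [ 0.46371376 -0.17708451]
pad 224 [ 0.46450005 -0.18269691  0.1225175 ] 0.11790704240108615 0.12766066422974895 ((464.7358703613281, -182.94699096679688), (32.315040588378906, 24.30646324157715), 70.00882720947266)
```

View pics/crop.png

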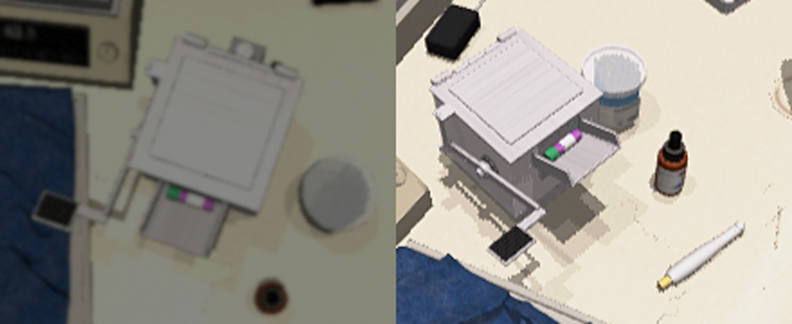

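The crop confirms a clear pad, top-view crop (55,209), with nothing around it. Both cameras agree on the pad at about (0.465, -0.183, 0.123) with yaw -20°, and the prediction from the box pose matches within about 6 mm.

Run:
```python
from h import *
from scipy.spatial.transform import Rotation as Ro
yaw=np.radians(-20); best=None; p=[.4635,-.183,.20]; q0=np.array(get_state()["qpos"])
for s in(1,-1):
    y=s*np.array([-np.sin(yaw),np.cos(yaw),0]); z=np.array([0,0,-1.]); x=np.cross(y,z)
    o=Ro.from_matrix(np.c_[x,y,z]).as_quat(); o=[o[3],*o[:3]]
    j=ctrl.ik(p,o)
    if j is None: print(s,None); continue
    c=abs(np.array(j)-q0).max(); print(s,np.round(j,2),c)
    if best is None or c<best[0]: best=(c,o)
o=best[1]
ctrl.close_gripper()
ctrl.movep([p[0],p[1],.26],o)
ctrl.movel([p[0],p[1],.145],max_speed=.1)
s=get_state(); print(s["time"],s["tcp_pos"],s["contact_force"],s["width"])
im,d=vision.grab_frame("scene"); cv2.imwrite("pics/s2.png",cv2.resize(im[130:430,130:530],(800,600)))
```

```text
1 [ 0.96  0.46 -0.93  1.87  0.42  1.03  1.08] 1.2340626764805482
-1 [ 0.52  0.35 -0.26  1.87  0.11  0.94 -1.71] 1.5593900654558783
4.6667 [ 0.46389219 -0.18301379  0.14550635] [-0.10145114 -0.11620624  0.31364007] 0.000434359877142462
```

View pics/s2.png

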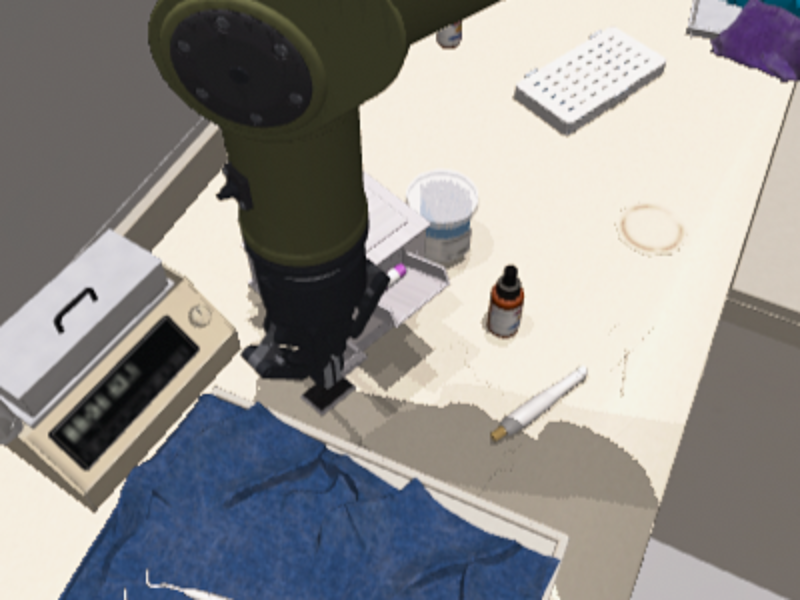

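The fingertips stand centred over the pad at (325,390), clear of the lid, chute and bystanders. Now I press in steps and watch the force.

Run:
```python
from h import *
x,y=.4635,-.183
for z in (.126,.115,.10,.09,.084,.080,.078,.076,.074):
    ctrl.movel([x,y,z],max_speed=.05)
    s=get_state(); f=np.array(s["contact_force"]); print(round(s["time"],2),z,np.round(s["tcp_pos"],4),np.round(f,1))
    if f[2]>12: break
ctrl.pause(1.2)
s=get_state(); print(s["time"],s["contact_force"])
im,d=vision.grab_frame("scene"); cv2.imwrite("pics/s3.png",cv2.resize(im[130:430,130:530],(800,600)))
im,d=vision.grab_frame("top"); P=cloud("top",d)
for n in("lid","vial"):
  for c in("top","scene"):
    print(n,c,[(round(m["p"],2),np.round(m["point"])) for m in models.recognise(c,n)][:2])
```

```text
5.25 0.126 [ 0.4633 -0.1831  0.1258] [-0.1 -0.8  1.3]
5.62 0.115 [ 0.4635 -0.1828  0.115 ] [-1.2  0.1  3.5]
6.07 0.1 [ 0.4633 -0.1828  0.0999] [-2.   1.   3.2]
6.42 0.09 [ 0.4637 -0.183   0.0902] [-1.6  1.6  3.9]
6.68 0.084 [ 0.464  -0.1831  0.0843] [0.2 1.1 4.6]
6.93 0.08 [ 0.4642 -0.1832  0.0804] [ 2.2 -0.3  5.3]
7.18 0.078 [ 0.4641 -0.1832  0.0784] [ 2.7 -0.8  5.1]
7.43 0.076 [ 0.4637 -0.1831  0.0761] [ 3.1 -0.4  5.1]
7.68 0.074 [ 0.464  -0.1832  0.0751] [-1.8 -0.5 15.4]
8.8833 [-1.06692617 -0.67561012 16.42072041]
lid top [(0.62, array([299., 191.]))]
lid scene [(0.34, array([383., 280.]))]
vial top []
vial scene []
```

View pics/s3.png

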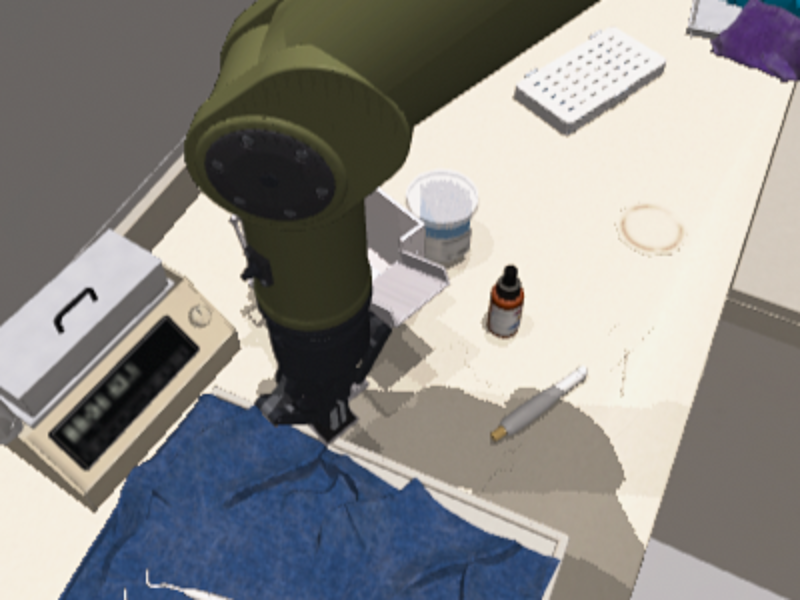

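The pad is at its stop (16 N) and the chute at (400,285) looks empty. The lid is mostly hidden here, so I check the top view before releasing.

Run:
```python
from h import *
im,d=vision.grab_frame("top"); P=cloud("top",d)
cv2.imwrite("pics/t3.png",cv2.resize(im[140:320,180:400],(792,648))[:600]*1)
c,s=np.cos(np.radians(-20)),np.sin(np.radians(-20)); q=(P[...,:2]-[.545,-.334])@np.array([[c,-s],[s,c]]); z=P[...,2]
for xx in(-.10,-.08,-.06,-.04,-.02,0,.02,.04,.06):
    k=(d>0)&(abs(q[...,0]-xx)<.006)&(abs(q[...,1])<.025); print(xx,k.sum(),np.round(np.percentile(z[k],[5,50,95]),3) if k.any() else "")
```

```text
-0.1 202 [0.116 0.119 0.123]
-0.08 192 [0.107 0.11  0.113]
-0.06 158 [0.098 0.101 0.104]
-0.04 168 [0.03  0.032 0.035]
-0.02 464 [0.031 0.237 0.243]
0 317 [0.031 0.234 0.245]
0.02 195 [0.032 0.208 0.219]
0.04 140 [0.171 0.179 0.188]
0.06 110 [0.138 0.141 0.156]
```

View pics/t3.png

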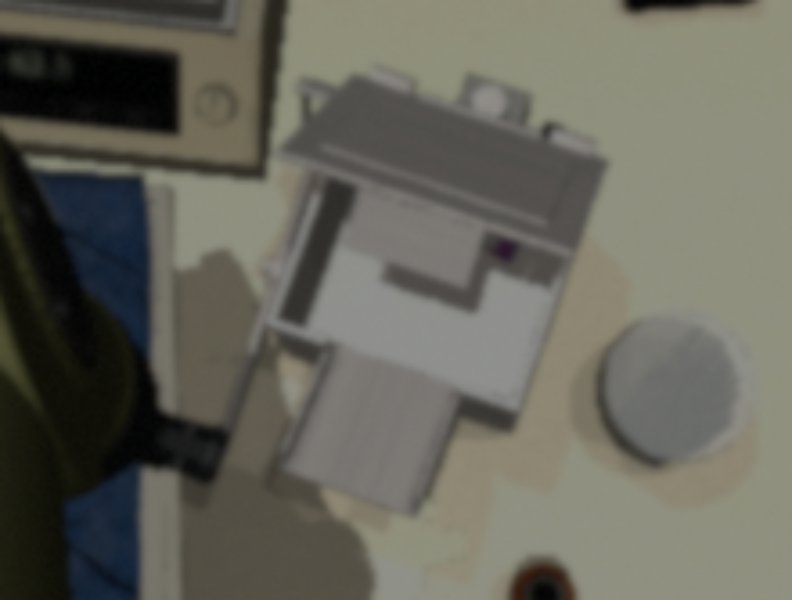

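The top view shows the lid fully open (front edge at z ≈ 0.24), the chute empty and the purple vial end inside the box at (505,248). Now I release slowly.

Run:
```python
from h import *
x,y=.4635,-.183
ctrl.movel([x,y,.105],max_speed=.018)
ctrl.movel([x,y,.137],max_speed=.015)
s=get_state(); print(s["time"],s["tcp_pos"],s["contact_force"])
ctrl.movel([x,y,.26],max_speed=.12)
ctrl.movep([.33,-.02,.30],s["eef_rot"])
s=get_state(); print(s["time"],s["contact_force"])
im,d=vision.grab_frame("top"); P=cloud("top",d)
cv2.imwrite("pics/t4.png",cv2.resize(im[140:360,180:400],(600,600)))
c,s=np.cos(np.radians(-20)),np.sin(np.radians(-20)); q=(P[...,:2]-[.545,-.334])@np.array([[c,-s],[s,c]]); z=P[...,2]
for xx in(-.055,-.03,0,.03,.055):
    k=(d>0)&(abs(q[...,0]-xx)<.006)&(abs(q[...,1])<.04); print(xx,np.round(np.percentile(z[k],[5,50,95]),4))
```

```text
13.3917 [ 0.46349438 -0.18300391  0.13695098] [0.19256644 0.06696192 0.66891509]
15.4333 [-0.36434394 -0.99994596  0.03538411]
-0.055 [0.1368 0.1395 0.1427]
-0.03 [0.1392 0.1414 0.1438]
0 [0.1391 0.1413 0.1433]
0.03 [0.1388 0.1413 0.1435]
0.055 [0.1369 0.1393 0.142 ]
```

View pics/t4.png

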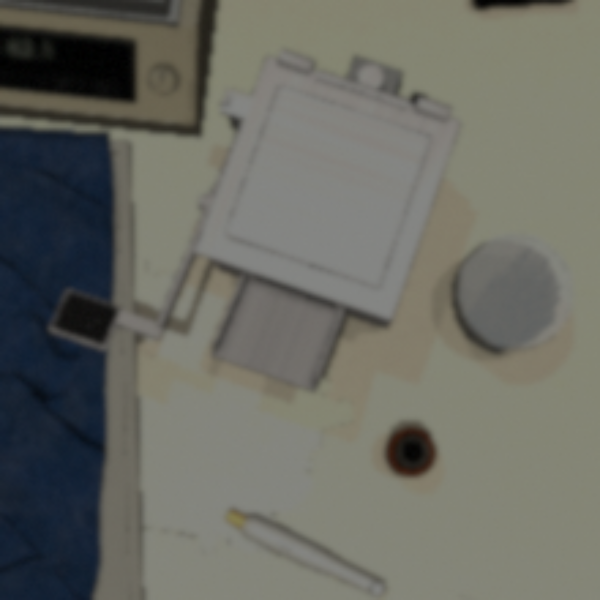

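The lid is flat and shut, the pad at (83,315) is back at rest, the chute is empty, and the bystanders stand where they were. The arm is clear, so I hand the job in.

```bash
python3 -c "
from h import *
print(ticket.close_job())"
```

```text
the job is handed in; nothing more can be done
None
```

I handed the job in, with no verdict returned: the vial is in the waste box, the lid was let down slowly and is shut, the bystanders look unmoved in the last picture, and it took about 15.5 s.

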